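# Clamp the coated panel and hold the gauge probe on its ring mark

### The job

Swing the holder's hinged bar fully down over the coated panel until it rests in its forked catch. Then take the gauge probe out of its stand, set its tip inside the ring printed on the panel (not the cross or the square), and hold it there upright with a light press, its sprung tip pushed only part of the way in. Finish while still holding the probe on the spot, and leave the jar, the beaker and the tip box where they are.

Things in the scene. Friction and masses are not known exactly. Their poses are not given: they have to be found in the camera images.
- holder: Panel holder, fixed: dark steel base 190 x 150 mm (its x, y), light grey coated panel 165 x 100 mm on it, panel top 25 mm above the bench. Origin at the centre of its underside, z up. Closed, the bar lies along y at x = +52 mm. The catch, a fork of two steel cheeks 24 mm apart, top 44 mm above the bench, is at x = +52, y = +62 mm; the hinge, cheek tops at 42 mm, at x = +52, y = -62 mm.
- bar (a joint): Hinged steel bar, angle in rad: 0 = lying level in its catch (end stop), growing as its free end swings up; 1.55 = upright (end stop). Flat strip 18 mm wide, 6 mm thick, 138 mm from hinge to free end, with a 12 mm upturned lip there. Stiff hinge: it stays where it is left and must be pushed all the way (1 to 4 N); it does not spring back.
- bar_hinge (a point): Point on the bar's hinge axis, mid-width of the bar, 33 mm above the bench. The axis runs along the holder's x; closed, the bar runs from here along the holder's +y, its mid-thickness at this height.
- bar_end (a point): Point on the bar's upper face at the foot of the lip, at the free end, 136 mm from the hinge axis; it moves with the bar. Closed, it lies 36 mm above the bench.
- ring_spot (a point): Centre of the printed ring, 22 mm outer and 16 mm inner diameter with a small dot in the middle, on the panel's top face, 25 mm above the bench; z up. A cross and a square outline of the same ink and about the same size are printed elsewhere on the panel, and the three change places.
- probe_center (a point): Middle of the probe's handle, a white 26 x 26 mm square bar with flats along this point's x and y, from 44 mm below to 45 mm above this point. The unpressed tip's end lies 105 mm below this point along the probe's own z (z points from tip to handle).
- probe_tip (a point): End of the probe's sprung brass tip, on the probe's axis. The tip slides up to 10 mm into the shaft against a spring: about 0.7 N to start moving, 4.2 N when pushed all the way in (0.35 N per mm).
- probe: The probe: 152 mm long, about 150 g, upright in its stand at the start. Under the handle a round collar 32 mm across and 6 mm high, then a round shaft 16 mm across, 40 mm long, then a brass sprung tip 8 mm across. Origin on its axis at the unpressed tip's end, z towards the handle.
- stand: Probe stand, fixed: grey block 90 x 90 mm, 60 mm high, origin at the centre of its underside, with a 21 mm hole straight down its middle. The probe's collar rests on its top, the shaft and tip (55 mm) hang in the hole, so the probe must be raised at least 60 mm straight up to come out.
- amber_jar: Bystander: amber jar 52 mm across, 85 mm high, origin at the centre of its underside. Leave it alone.
- beaker: Bystander: open glass beaker 64 mm across, 75 mm high, origin at the centre of its underside. Leave it alone.
- tip_box: Bystander: open white box with compartments, 70 x 110 mm (x, y), 50 mm high, origin at the centre of its underside. Leave it alone.
There are look-alikes about, which are no part of the job. There is more than one size of the holder; the job needs the larger.

How it is judged:
On the way, in this order (a step that is already met when the one before it is completed fails the run):
1. the bar lies home in its catch (value of joint bar below 0.07 rad), for 0.2 s.
2. the probe, out of its stand and held upright, presses lightly inside the ring for a second, with the bar still home (contact force between probe and holder between 0.5 and 8 N and horizontal distance between probe_tip and ring_spot below 0.01 m and z of probe_tip in the frame of ring_spot below 0.003 m and angle between probe_center's own z axis and vertical below 0.12 rad and contact force between the fingers and probe above 0.5 N and contact force between probe and stand below 0.1 N and value of joint bar below 0.07 rad), for 1 s.
At the end, for the whole second after the job is handed in: The bar is home in its catch (within 0.07 rad); the gripper holds the probe, still and upright (within 0.12 rad), its tip within 10 mm of the ring's centre and on the panel with 0.5 to 8 N, and the probe does not touch its stand (all of step 2 and linear speed of probe below 0.03 m/s); the arm keeps its last pose, push and grip.
It fails at once if the probe presses on the panel holder with more than 15 N (contact force between probe and holder above 15 N).
It fails at once if the amber jar is moved by more than 20 mm (distance of amber_jar from where it was at the start of the episode above 0.02 m).
It fails at once if the beaker is moved by more than 20 mm (distance of beaker from where it was at the start of the episode above 0.02 m).
It fails at once if the tip box is moved by more than 20 mm (distance of tip_box from where it was at the start of the episode above 0.02 m).
It also fails if it takes over 64 s, if anything falls off the work surface, if the arm or the gripper's body presses on something with over 40 N, if the wrist force passes 120 N, or if a joint passes its speed limit or range.

### The arm

A 6-joint arm with a two-finger parallel gripper is mounted at the origin on the work surface. World frame = base frame: x ahead of the robot, y to its left, z up, the work surface at z = 0. Lengths are in m, angles in rad, forces in N, time in s.
With the tool pointing down it reaches from about 0.425 to 1.125 m from the base axis. Payload 14.9 kg.
Tool frame: the origin (TCP) lies on the centre line of the jaws, within the pads' length; the fingertips stand 14 mm ahead of it and the grasp point (between the pads) lies 5 mm behind it; z points along the fingers, y is the line along which they close (so a half turn about z gives the same grasp; the last joint's range is limited). The gripper opens to 91 mm and grips with 3 to 60 N. Pads are 32 mm wide; open, the fingers measure 118 mm over their backs; the gripper's body (76 mm by 178 mm) begins 60 mm behind the grasp point.
Start: joints at [-1.325, 0.379, 1.734, -0, 1.028, -0.033], TCP at [0.193, -0.673, 0.228] pointing down, gripper open.
Joint ranges: [-2.77, 2.77], [-0.74, 2.19], [0, 2.66], [-1.06, 4.2], [0.31, 2.87], [-3.08, 3.08]. Speed limits (rad/s): [1.89, 1.89, 2.39, 3.14, 3.14, 3.14].

### API

Orientations are given as a unit quaternion [w, x, y, z].
In Python, from workcell import ctrl gives the robot as it stands.
- The arm moves only by the shell command python3 -m creep 'ROWS' [FORCE]. ROWS is JSON, a list of rows, each a list of 5 numbers: the shift along the world's x, y, z in cm, then the turn about the world's z in degrees, then the finger opening in cm, from 0 to 9.12. In form: [[tx, ty, tz, roll, gripper], ...]. A call has 1 to 10 rows; each row shifts and turns the commanded pose from where the row before left it; what a row does not reach is not made up. A row lasts 1/8 s, in which the tool goes at most 62.5 mm and 10.7 degrees, less where a joint would pass 70% of its speed; a pose out of reach is approached as far as the arm can. A call with a gripper value outside its range is refused whole. The fingers move at their own pace and stop on an object; FORCE is the grip in N (left out, the last holds). Time passes only in rows, so rows that do not move let the fingers close. It gives the time, the measured TCP pose, the force, the opening and the grip force at its end, in the units of the state.
- ctrl.sense(): the state, without advancing time (a new reading comes with each control period).
- ctrl.capture(name): name is "side" or "top" or "wrist"; returns (picture, depth): 400x640x3 uint8, red, green, blue; 400x640 float32, m along the optical axis (not along the pixel's ray), 0 where there is no reading.
- ctrl.get_calibration(name): a dict with "intrinsics" (3x3 intrinsics, pixels), "eye" and "orientation" of the camera in the world; the wrist camera has in their place "hand_eye" (4x4, takes a point from camera to tool coordinates, whose origin is the TCP and whose axes are the flange's). Camera axes: x right, y down, z forward; pixel columns grow to the right and rows downward; lengths in m; the calibration is good to about 2 mm. A picture is of the moment at which its call begins: read the wrist's pose just before it. get_calibration takes no time and is no camera call.
- ctrl.close_job(): hands the job in; it is judged then, once.
Trained networks look in the newest picture that a camera, given by its name, has taken for a name from the list of things; names that differ only in an ending like _2 or _b are one class to them, and where a whole thing is asked for, a point or a joint stands for the part that bears it (a point fixed in the world has none). Each returns a list of dicts, best first, with "confidence" (0 to 1); they miss things now and then, are a little off and sometimes report something else, mostly with a low value. They report only what shows in the picture. A call takes as long as a camera call. They do not tell look-alikes from the thing itself.
- ctrl.masks_of(query, camera): "mask" (400x640 bool, what is visible of it) and "box" ([left, top, right, bottom] as shares, 0 to 1, of the picture: columns of its width, rows of its height, round what is visible of it).
- ctrl.place_of(query, camera): "point" ([column, row] as shares, 0 to 1, of the picture: columns of its width, rows of its height: a listed point, or the origin of a listed thing).
The state is a dict: "time": time; "joints": joint angles; "dq": joint speeds; "joint_efforts": joint torques, N m; "eef_pos": TCP position; "eef_rot": TCP orientation; "force": force on the tool from outside, world axes, zero at the start; "ft_torque": the same for the moment, N m; "finger_gap": opening from 0.0 (shut) to 1.0 (fully open); "grasp_force": force on a finger pad.
Only numpy, scipy, OpenCV 4.12 (cv2) and the standard library are available. Lean on these libraries where they do the work, as an engineer would, in place of code of your own. Each camera call takes 0.05 s, during which the arm holds its last target. There are 200 camera calls.

## Working session

There is one attempt and no reset: what is moved stays moved. The work goes in short steps, Python scripts to look and compute and a shell command to move; the robot and the scene stay as the last step left them, time stands still between calls to the robot, and variables do not carry over. Pictures are saved under pics/ and viewed, at most 10 in all, crops included, and the job is handed in when it is done.

```bash
mkdir -p pics; ls; cat > h.py <<'E'
import numpy as np, cv2
from workcell import ctrl
from scipy.spatial.transform import Rotation as R
def q2R(q): return R.from_quat([q[1],q[2],q[3],q[0]]).as_matrix()
def campose(n,s=None):
    c=ctrl.get_calibration(n); K=np.array(c["intrinsics"])
    if "hand_eye" in c:
        s=s or ctrl.sense(); T=np.eye(4); T[:3,:3]=q2R(s["eef_rot"]); T[:3,3]=s["eef_pos"]
        T=T@np.array(c["hand_eye"]); return K,T[:3,:3],T[:3,3]
    o=np.array(c["orientation"]); 
    return K,(o if o.shape==(3,3) else q2R(o)),np.array(c["eye"])
def ray(n,u,v,z,s=None):  # point on plane z
    K,Rm,t=campose(n,s); d=Rm@np.linalg.solve(K,[u,v,1]); return t+d*(z-t[2])/d[2]
def deproj(n,u,v,dep,s=None):
    K,Rm,t=campose(n,s); return t+Rm@(np.linalg.solve(K,[u,v,1])*dep)
def cloud(n,dep,s=None):
    K,Rm,t=campose(n,s); v,u=np.mgrid[:400,:640]
    p=np.stack([(u-K[0,2])/K[0,0]*dep,(v-K[1,2])/K[1,1]*dep,dep],-1); return p@Rm.T+t
E
python3 - <<'E'
from h import *
ims=[]
for n in("top","side"):
    s=ctrl.sense(); im,d=ctrl.capture(n); cv2.imwrite(f"pics/{n}0.png",im[...,::-1]); np.save(f"{n}0.npy",d)
    print(n,campose(n))
    for q in("holder","bar","bar_end","bar_hinge","ring_spot","probe_center","stand","amber_jar","beaker","tip_box"):
        print(n,q,[( np.round(np.array(r["point"])*[640,400]).tolist(),round(r["confidence"],2)) for r in ctrl.place_of(q,n)])
E
```

```text
pics
top (array([[401.31821174,   0.        , 320.62652473],
       [  0.        , 401.31821174, 196.47024898],
       [  0.        ,   0.        ,   1.        ]]), array([[ 4.05745731e-06, -9.93882136e-01,  1.10445909e-01],
       [-9.99967732e-01,  8.83213247e-04,  7.98460712e-03],
       [-8.03330567e-03, -1.10442378e-01, -9.93850063e-01]]), array([ 0.4394183 , -0.03087003,  1.04042477]))
top holder [([388.0, 295.0], 0.71), ([395.0, 211.0], 0.6)]Traceback (most recent call last):
  File "<stdin>", line 7, in <module>
ValueError: it knows: amber_jar, bar_end, bar_hinge, beaker, holder, probe, probe_center, probe_tip, ring_spot, stand, tip_box
```

```bash
python3 - <<'E'
from h import *
for n in("top","side"):
    im,d=ctrl.capture(n); cv2.imwrite(f"pics/{n}0.png",im[...,::-1]); np.save(f"{n}0.npy",d)
    for q in("holder","bar_end","bar_hinge","ring_spot","probe_center","stand","amber_jar","beaker","tip_box"):
        print(n,q,[( np.round(np.array(r["point"])*[640,400]).tolist(),round(r["confidence"],2)) for r in ctrl.place_of(q,n)])
a=cv2.imread("pics/top0.png");b=cv2.imread("pics/side0.png")
cv2.imwrite("pics/both0.png",cv2.resize(np.vstack([a,b]),(480,600)))
cv2.imwrite("pics/top0b.png",cv2.resize(a[:, 80:600],(800,600)))
E
```

```text
top holder [([388.0, 299.0], 0.77), ([397.0, 211.0], 0.76)]
top bar_end [([366.0, 287.0], 0.51), ([426.0, 178.0], 0.46)]
top bar_hinge [([404.0, 278.0], 0.82), ([421.0, 185.0], 0.55)]
top ring_spot [([390.0, 229.0], 0.61)]
top probe_center [([247.0, 206.0], 0.72)]
top stand [([251.0, 209.0], 0.8)]
top amber_jar [([344.0, 118.0], 0.92)]
top beaker [([315.0, 239.0], 0.66)]
top tip_box [([260.0, 117.0], 0.89), ([244.0, 208.0], 0.26)]
side holder [([374.0, 310.0], 0.97), ([231.0, 362.0], 0.58), ([271.0, 154.0], 0.16)]
side bar_end [([235.0, 312.0], 0.85)]
side bar_hinge [([272.0, 356.0], 0.91), ([430.0, 304.0], 0.9), ([368.0, 170.0], 0.69)]
side ring_spot [([340.0, 303.0], 0.44), ([431.0, 221.0], 0.36), ([368.0, 168.0], 0.29)]
side probe_center [([271.0, 151.0], 0.66), ([370.0, 169.0], 0.66)]
side stand [([275.0, 192.0], 0.64)]
side amber_jar [([433.0, 220.0], 0.93), ([340.0, 302.0], 0.39)]
side beaker [([273.0, 248.0], 0.94)]
side tip_box [([367.0, 170.0], 0.95)]
```

View pics/top0.png

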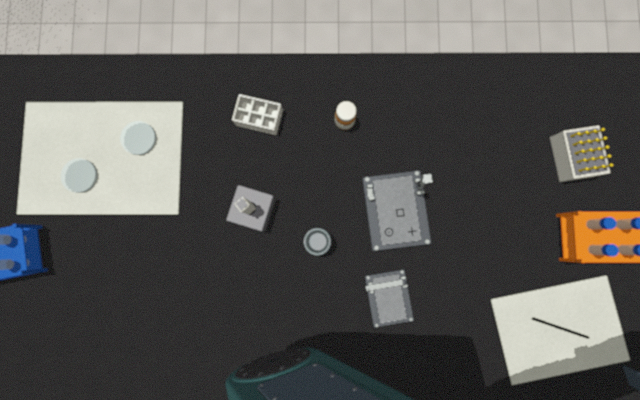

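View pics/side0.png

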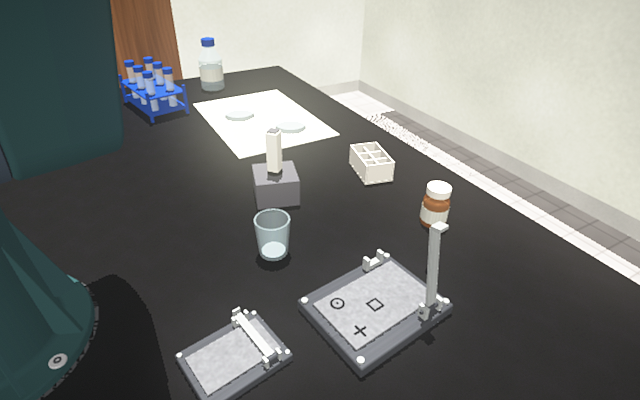

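The top view shows two holders: the large one at (397,211), with its bar upright near (424,183), and a smaller one at (388,299), with its bar closed. The large one fits the description. On it, the ring is at (390,231), the square at (400,213) and the cross at (411,231). The probe is in its stand at (250,208). I'll confirm with a crop and measure.

```bash
python3 - <<'E'
from h import *
a=cv2.imread("pics/top0.png"); d=np.load("top0.npy"); P=cloud("top",d)
cv2.imwrite("pics/crop1.png",cv2.resize(a[155:265,340:460],None,fx=5,fy=5,interpolation=cv2.INTER_CUBIC))
# holder: points z 5..60mm in the region
def rect(reg,zl,zh):
    u0,v0,u1,v1=reg; Q=P[v0:v1,u0:u1].reshape(-1,3); Q=Q[(Q[:,2]>zl)&(Q[:,2]<zh)]
    r=cv2.minAreaRect((Q[:,:2]*1000).astype(np.float32)); return np.round(r[0],1),np.round(r[1],1),round(r[2],1),len(Q)
print("big",rect((350,160,445,256),.008,.035)); print("small",rect((350,262,430,335),.008,.035))
print("stand top",rect((215,175,285,240),.05,.067))
print("handle top",rect((215,175,285,240),.13,.20))
print("bar",rect((405,155,450,200),.07,.3), P[160:195,410:440,2].max())
print("beaker",rect((295,220,340,265),.02,.1)," jar",rect((325,95,365,135),.05,.1),"tipbox",rect((225,85,290,140),.03,.08))
for q,u,v in(("ring",390,231),("square",400,213),("cross",411,231)): print(q,ray("top",u,v,.025).round(4))
b=np.load("side0.npy"); 
E
```

```text
big (array([ 518.5, -214.8]), array([190.2, 150.4]), 7.1, 4260)
small (array([ 297.9, -191.4]), array([127.5, 103.9]), 9.5, 2080)
stand top (array([521.2, 152.5]), array([90.7, 90. ]), 72.8, 1117)
handle top (array([521. , 151.8]), array([26.8, 25.6]), 37.9, 160)
bar (array([ 575.7, -255. ]), array([18.3, 16.6]), 4.6, 123) 1.0404247670418383
beaker (array([439.7, -13.2]), array([60. , 61.8]), 89.8, 280)  jar (array([756.8, -84.7]), array([47.7, 48.2]), 39.3, 375) tipbox (array([766.8, 141.9]), array([110.4,  71.5]), 76.3, 650)
ring [ 0.4646 -0.1974  0.025 ]
square [ 0.51   -0.2236  0.025 ]
cross [ 0.4646 -0.2502  0.025 ]
```

View pics/crop1.png

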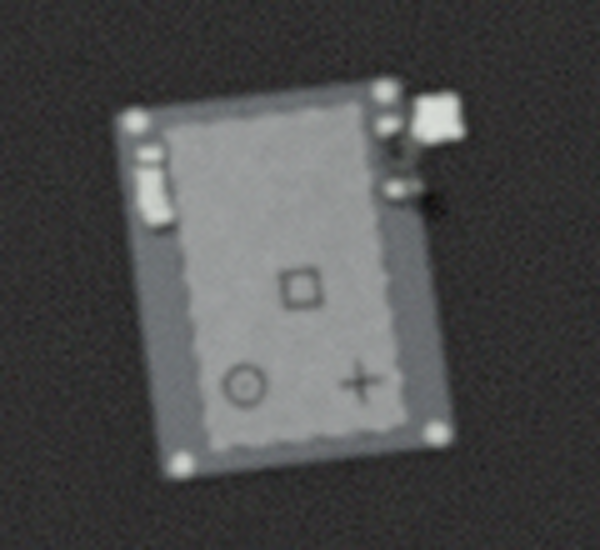

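The crop shows the 190 x 150 mm holder at yaw 7.1°, with the ring at crop (245,385) at lower left, the square at (300,288) and the cross at (360,382). The bar block is at (438,118). It measured slightly tilted, so I'll check the bar profile and the tool yaw.

```bash
cat >> h.py <<'E'
HC=np.array([.5185,-.2148]); a=np.radians(7.1); HX=np.array([np.cos(a),np.sin(a)]); HY=np.array([-HX[1],HX[0]])
def toH(p): p=np.asarray(p); d=p[...,:2]-HC; return np.stack([d@HX,d@HY,p[...,2]],-1)
def toW(x,y): return HC+x*HX+y*HY
E
python3 - <<'E'
from h import *
for n in("top","side"):
    d=np.load(n+"0.npy"); Q=toH(cloud(n,d)).reshape(-1,3); Q=Q[(d.ravel()>0)&(abs(Q[:,0]-.052)<.02)&(abs(Q[:,1]+.06)<.05)]
    for z in np.arange(.03,.19,.02):
        q=Q[abs(Q[:,2]-z)<.01]
        if len(q)>2: print(n,round(z,2),len(q),(np.percentile(q,[5,50,95],axis=0)[:,:2]*1000).round().T.tolist())
s=ctrl.sense(); print(s["time"],s["eef_pos"],np.round(q2R(s["eef_rot"]),2).tolist(),s["finger_gap"])
print("ring",ray("top",388.6,231.6,.025),toH(ray("top",388.6,231.6,.025)))
print("hinge",toW(.052,-.062)); print(ctrl.get_calibration("wrist")["hand_eye"])
E
```

```text
top 0.03 295 [[34.0, 52.0, 70.0], [-58.0, -35.0, -13.0]]
top 0.05 26 [[33.0, 38.0, 69.0], [-69.0, -60.0, -54.0]]
top 0.07 4 [[43.0, 43.0, 45.0], [-59.0, -55.0, -53.0]]
top 0.09 17 [[43.0, 50.0, 58.0], [-51.0, -47.0, -45.0]]
top 0.11 10 [[43.0, 51.0, 58.0], [-50.0, -48.0, -46.0]]
top 0.13 7 [[43.0, 46.0, 51.0], [-48.0, -45.0, -43.0]]
top 0.15 11 [[43.0, 49.0, 58.0], [-45.0, -43.0, -40.0]]
top 0.17 77 [[43.0, 51.0, 59.0], [-55.0, -47.0, -39.0]]
side 0.03 609 [[34.0, 51.0, 68.0], [-70.0, -35.0, -13.0]]
side 0.05 166 [[33.0, 45.0, 66.0], [-68.0, -62.0, -57.0]]
side 0.07 120 [[40.0, 46.0, 57.0], [-61.0, -59.0, -55.0]]
side 0.09 134 [[41.0, 45.0, 57.0], [-58.0, -56.0, -48.0]]
side 0.11 140 [[41.0, 46.0, 57.0], [-55.0, -53.0, -48.0]]
side 0.13 137 [[41.0, 46.0, 57.0], [-52.0, -50.0, -46.0]]
side 0.15 134 [[41.0, 45.0, 57.0], [-49.0, -47.0, -43.0]]
side 0.17 172 [[41.0, 45.0, 56.0], [-56.0, -49.0, -41.0]]
1.1 [ 0.1926282  -0.672969    0.22792854] [[0.96, 0.28, 0.0], [0.28, -0.96, 0.0], [0.0, -0.0, -1.0]] 0.9979428632097948
ring [ 0.4631106  -0.19387111  0.025     ] [-0.05237783  0.02761462  0.025     ]
hinge [ 0.57776455 -0.2698973 ]
[[ 1.02292123e-03 -9.61871681e-01 -2.73499218e-01  7.88306347e-02]
 [ 9.99999455e-01  9.26383150e-04  4.82118199e-04 -1.63857798e-03]
 [-2.10370775e-04 -2.73499562e-01  9.61872104e-01 -1.56062579e-01]
 [ 0.00000000e+00  0.00000000e+00  0.00000000e+00  1.00000000e+00]]
```

The bar stands at about 1.42 rad and leans inward. Next I close the fingers and go to the outboard side of the bar.

```bash
python3 -m creep '[[3.9,3.7,0,-1,0],[3.9,3.7,0,-1,0],[3.9,3.7,0,-1,0],[3.9,3.7,0,-1,0],[3.9,3.7,0,-1,0],[3.9,3.7,0,-1,0],[3.9,3.7,0,-1,0],[3.9,3.7,0,-1,0],[3.9,3.7,0,-1,0],[3.9,3.7,0,-0.3,0]]' 20 && python3 -m creep '[[0,0,-4,0,0],[0,0,-4.4,0,0],[0,0,0,0,0]]'; python3 -c "
from h import *
s=ctrl.sense();print(toH(s['eef_pos']),q2R(s['eef_rot']).round(3).tolist())"
```

```text
time: 2.35
eef_pos: [0.5839, -0.3016, 0.2281]
eef_rot: [0.0, 0.998, 0.058, 0.0]
force: [-0.1, -0.9, 0.4]
finger_gap: 0.005
grasp_force: 0.0
time: 2.72
eef_pos: [0.581, -0.3019, 0.1412]
eef_rot: [-0.001, 0.998, 0.058, -0.002]
force: [0.2, -0.6, -0.0]
finger_gap: 0.006
grasp_force: 0.0
[ 0.05124127 -0.09415392  0.14116336] [[0.993, 0.116, -0.005], [0.116, -0.993, 0.003], [-0.004, -0.003, -1.0]]
```

```bash
python3 -m creep '[[-0.19,1.5,0,0,0],[-0.19,1.5,0,0,0],[-0.12,1,-0.2,0,0],[-0.12,1,-0.25,0,0],[-0.15,1.25,-0.6,0,0],[-0.15,1.25,-0.7,0,0],[-0.12,1,-1,0,0],[-0.12,1,-1,0,0],[0,0,0,0,0]]' && python3 -m creep '[[-0.08,0.65,-1.26,0,0],[-0.08,0.65,-1.26,0,0],[-0.03,0.26,-1.3,0,0],[-0.03,0.26,-1.3,0,0],[0,0,-0.2,0,0],[0,0,0,0,0]]'
```

```text
time: 3.85
eef_pos: [0.5702, -0.207, 0.1052]
eef_rot: [-0.0, 0.998, 0.059, -0.001]
force: [-0.2, -0.6, 0.9]
finger_gap: 0.006
grasp_force: 0.0
time: 4.6
eef_pos: [0.5688, -0.1899, 0.0531]
eef_rot: [-0.0, 0.998, 0.058, -0.0]
force: [0.0, 0.3, 0.1]
finger_gap: 0.009
grasp_force: 0.0
```

```bash
python3 -m creep '[[0,0,-0.3,0,0],[0,0,-0.2,0,0],[0,0,0,0,0]]'; python3 - <<'E'
from h import *
im,d=ctrl.capture("side"); cv2.imwrite("pics/s1.png",im[...,::-1]); Q=toH(cloud("side",d)).reshape(-1,3)
cv2.imwrite("pics/s1c.png",cv2.resize(im[200:380,280:480,::-1],None,fx=3,fy=3))
for y in np.arange(-.05,.09,.02):
    q=Q[(abs(Q[:,0]-.052)<.007)&(abs(Q[:,1]-y)<.01)&(Q[:,2]<.1)]
    if len(q): print(round(y,2),len(q),(np.percentile(q[:,2],[10,50,90])*1000).round(1))
E
```

```text
time: 4.97
eef_pos: [0.5694, -0.1901, 0.0499]
eef_rot: [0.0, 0.998, 0.058, 0.0]
force: [-9.0, 3.5, 25.9]
finger_gap: 0.002
grasp_force: 13.0
-0.05 82 [33.8 34.8 36.2]
-0.03 88 [33.4 34.5 35.3]
-0.01 83 [33.4 34.6 35.7]
0.01 172 [34.4 55.7 83.4]
0.03 3 [25.4 33.  34.7]
0.05 63 [22.7 34.5 35.5]
0.07 94 [33.7 35.4 46.6]
0.09 31 [-2.2 -1.1 -0.4]
```

View pics/s1c.png

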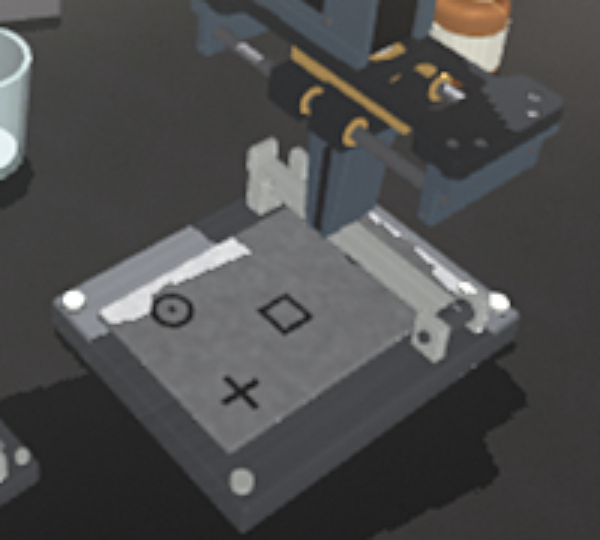

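The picture shows the bar lying level between the cheeks of the catch at crop (275,180), and the pads read a 26 N end stop. The ring is at crop (172,310). Now up and over to the probe, opening the fingers.

```bash
python3 -m creep '[[0,0,4,0,0],[0,0,6,0,0],[0,0,6,0,0],[0,0,4,0,9]]' && python3 -m creep '[[-0.8,5,0,0,9],[-0.8,5,0,0,9],[-0.8,5,0,0,9],[-0.8,5,0,0,9],[-0.8,5,0,0,9],[-0.8,5,0,0,9],[0,4.2,0,0,9],[0,0,0,0,9],[0,0,0,0,9]]'; python3 - <<'E'
from h import *
s=ctrl.sense(); im,d=ctrl.capture("wrist"); cv2.imwrite("pics/w1.png",im[...,::-1])
for q in("probe_center","probe","stand"): print(q,[( np.round(np.array(r["point"])*[640,400]).tolist(),round(r["confidence"],2)) for r in ctrl.place_of(q,"wrist")])
P=cloud("wrist",d,s).reshape(-1,3); P=P[(d.ravel()>0)&(abs(P[:,0]-.521)<.05)&(abs(P[:,1]-.152)<.05)]
for l,h in((.145,.165),(.05,.063)):
    q=P[(P[:,2]>l)&(P[:,2]<h)]
    if len(q): print(len(q),cv2.minAreaRect((q[:,:2]*1000).astype(np.float32)),np.median(q[:,2]))
t,dt=ctrl.capture("top"); Q=toH(cloud("top",dt)).reshape(-1,3); q=Q[(abs(Q[:,0]-.052)<.007)&(Q[:,1]>.03)&(Q[:,1]<.055)]; print("bar z",np.median(q[:,2]))
E
```

```text
time: 5.52
eef_pos: [0.5694, -0.1901, 0.2515]
eef_rot: [0.001, 0.998, 0.058, 0.001]
force: [0.1, 0.6, 0.0]
finger_gap: 0.085
grasp_force: 0.0
time: 6.65
eef_pos: [0.5208, 0.1518, 0.2483]
eef_rot: [0.0, 0.998, 0.058, 0.0]
force: [-0.5, -0.6, -0.5]
finger_gap: 0.987
grasp_force: 0.0
probe_center []
probe [([321.0, 172.0], 0.82)]
stand [([321.0, 167.0], 0.93)]
1131 ((521.9983520507812, 154.5318145751953), (26.337345123291016, 26.05533218383789), 39.7172737121582) 0.15563334217210276
5321 ((521.608642578125, 154.38861083984375), (90.19434356689453, 90.4850845336914), 73.2591323852539) 0.05931740888490267
bar z 0.035334543698916754
```

View pics/w1.png

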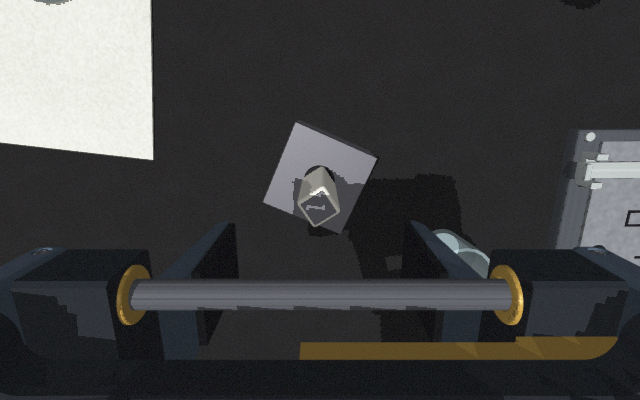

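The wrist view shows the probe head at (320,205) in its stand, with the flats yawed 39.7° in the world. I turn +33°, descend and grip.

```bash
python3 -m creep '[[0.1,0.2,0,8.5,9],[0,0,0,8.5,9],[0,0,0,8,9],[0,0,0,8,9],[0,0,-3.5,0,9],[0,0,-3.5,0,9],[0,0,-3.3,0,9],[0,0,-3,0,9],[0,0,0,0,9]]' && python3 -m creep '[[0,0,0,0,2],[0,0,0,0,2],[0,0,0,0,2],[0,0,0,0,2],[0,0,0,0,2],[0,0,0,0,2],[0,0,0,0,2],[0,0,0,0,2]]' 25
```

```text
time: 8.02
eef_pos: [0.5206, 0.1535, 0.1136]
eef_rot: [-0.0, 0.941, 0.339, -0.002]
force: [-0.0, 0.0, 0.4]
finger_gap: 0.989
grasp_force: 0.0
time: 9.02
eef_pos: [0.5218, 0.1542, 0.1152]
eef_rot: [-0.0, 0.941, 0.339, -0.0]
force: [0.1, -0.2, -0.7]
finger_gap: 0.283
grasp_force: 25.0
```

```bash
python3 -m creep '[[0,0,1,0,2],[0,0,3,0,2],[0,0,4,0,2],[0,0,3,0,2],[0,0,1,0,2],[0,0,0,0,2]]' 25 && python3 -m creep '[[-0.7,-4,0,0,2],[-0.7,-4,0,0,2],[-0.7,-4,0,0,2],[-0.7,-4,0,0,2],[-0.7,-4,0,0,2],[-0.6,-4,0,0,2],[-0.6,-4,0,0,2],[-0.6,-4,0,0,2],[-0.6,-2.8,0,0,2],[0,0,0,0,2]]'; python3 - <<'E'
from h import *
s=ctrl.sense(); print(s["eef_pos"])
for n in("side","top","wrist"):
    s=ctrl.sense(); im,d=ctrl.capture(n); cv2.imwrite(f"pics/{n}2.png",im[...,::-1]); np.save(n+"2.npy",d)
    for q in("ring_spot","probe_center","probe_tip"):
        for r in ctrl.place_of(q,n):
            p=np.array(r["point"])*[640,400]; print(n,q,p.round(1),round(r["confidence"],2),ray(n,*p,.025,s).round(4) if q=="ring_spot" else "")
a=cv2.imread("pics/wrist2.png");b=cv2.imread("pics/side2.png")
cv2.imwrite("pics/m2.png",np.hstack([cv2.resize(a,(400,250)),cv2.resize(b[150:,200:],(440,250))[:,:400]]))
# side-image ring centre via ink ellipse
E
```

```text
time: 9.78
eef_pos: [0.5218, 0.1542, 0.2353]
eef_rot: [0.0, 0.941, 0.339, 0.0]
force: [0.4, -0.5, -2.1]
finger_gap: 0.287
grasp_force: 25.0
time: 11.02
eef_pos: [0.4619, -0.1949, 0.2338]
eef_rot: [-0.001, 0.941, 0.338, -0.001]
force: [-0.5, -0.1, -1.5]
finger_gap: 0.286
grasp_force: 25.0
[ 0.46188201 -0.19487482  0.23376701]
side ring_spot [335.5 301.9] 0.57 [ 0.4609 -0.1908  0.025 ]
side probe_center [341.4 193.6] 0.84 
side probe_center [428.5 303.3] 0.19 
side probe_tip [339.9 255.8] 0.38 
side probe_tip [338.  301.8] 0.16 
top ring_spot [395.7 207.7] 0.4 [ 0.5235 -0.213   0.025 ]
wrist ring_spot [321.7 174. ] 0.88 [ 0.4674 -0.1918  0.025 ]
wrist probe_center [314.3 258.3] 0.62
```

View pics/side2.png

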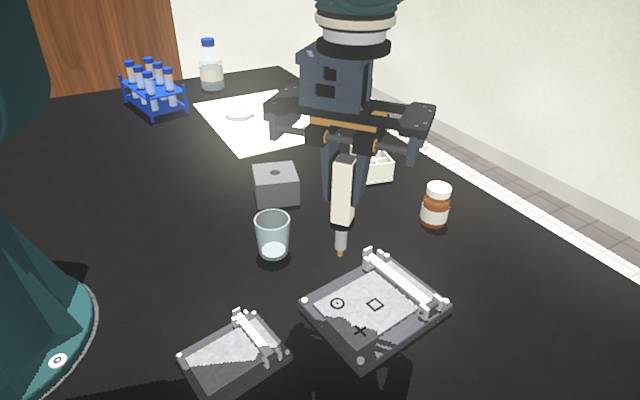

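The side view shows the probe lifted clear, its tip at (340,257), above the ring at (337,303), with the bar closed. Next I refine the ring centre and check the probe's axis against the tool axis.

```bash
python3 - <<'E'
from h import *
s=ctrl.sense()
for n,(u0,v0,u1,v1) in(("side",(325,292,350,314)),("wrist",(290,145,355,205)),("top",(378,221,400,242))):
    f="pics/top0.png" if n=="top" else f"pics/{n}2.png"
    g=cv2.cvtColor(cv2.imread(f),cv2.COLOR_BGR2GRAY)[v0:v1,u0:u1]
    t,m=cv2.threshold(g,0,255,cv2.THRESH_BINARY_INV+cv2.THRESH_OTSU)
    N,l,st,c=cv2.connectedComponentsWithStats(m); 
    print(n,t,[(st[i].tolist(),(c[i]+[u0,v0]).round(1).tolist(),ray(n,*(st[i][:2]+(st[i][2:4]-1)/2+[u0,v0]),.025,s).round(4).tolist()) for i in range(1,N) if st[i][4]>3])
# expected axis in side picture
K,Rm,t=campose("side"); e=s["eef_pos"]
for dz in(.03,-.005,-.04,-.11): 
    p=K@(Rm.T@(np.array([e[0],e[1],e[2]+dz])-t)); print("axis z",dz,(p[:2]/p[2]).round(1))
im=cv2.imread("pics/side2.png"); 
for v in(165,180,195,210,220,235,243,250,255): 
    r=im[v,320:365].astype(int).sum(1)//3; print(v,r.tolist())
d=np.load("side2.npy"); print(d[[180,200,215],343], d[240,341])
cv2.imwrite("pics/wc.png",np.hstack([cv2.resize(cv2.imread("pics/wrist2.png")[100:290,220:420],(400,380)),cv2.resize(im[150:265,290:400],(363,380))]))
E
```

```text
side 164.0 [([0, 0, 7, 4, 19], [327.3, 293.1], [0.4597, -0.1709, 0.025]), ([5, 6, 15, 11, 67], [336.6, 303.2], [0.4618, -0.1938, 0.025]), ([11, 10, 3, 2, 5], [336.8, 302.6], [0.4623, -0.193, 0.025])]
wrist 191.0 [([0, 0, 26, 41, 556], [298.4, 158.4], [0.4616, -0.1698, 0.025]), ([19, 22, 21, 20, 169], [319.2, 176.1], [0.4633, -0.1918, 0.025]), ([28, 30, 4, 4, 11], [319.4, 176.5], [0.4637, -0.1922, 0.025]), ([0, 44, 58, 16, 464], [316.1, 199.8], [0.4455, -0.2059, 0.025]), ([60, 55, 5, 5, 18], [352.3, 202.6], [0.4645, -0.2388, 0.025])]
top 134.0 [([0, 0, 4, 21, 47], [378.8, 233.2], [0.4646, -0.171, 0.025]), ([6, 6, 10, 10, 55], [388.4, 231.6], [0.4634, -0.1936, 0.025])]
axis z 0.03 [346.  163.2]
axis z -0.005 [344.5 187.9]
axis z -0.04 [343.1 210.9]
axis z -0.11 [340.6 252.2]
165 [79, 95, 104, 101, 102, 101, 102, 103, 84, 63, 60, 42, 175, 229, 225, 224, 224, 224, 224, 225, 227, 228, 230, 232, 232, 233, 232, 234, 235, 235, 226, 226, 226, 150, 45, 67, 94, 97, 97, 96, 96, 96, 96, 99, 90]
180 [77, 77, 93, 101, 99, 99, 100, 92, 70, 58, 48, 84, 190, 228, 224, 222, 222, 222, 223, 223, 222, 223
[... 858 characters left out ...]
64, 71, 72, 73, 73, 72, 73, 71, 73, 74, 72, 73, 74, 74, 72, 74, 73]
243 [70, 69, 70, 72, 71, 71, 70, 70, 71, 71, 71, 70, 70, 64, 101, 149, 166, 169, 172, 174, 175, 177, 177, 173, 170, 166, 123, 70, 70, 73, 74, 73, 73, 72, 73, 73, 74, 74, 73, 74, 73, 74, 74, 75, 75]
250 [69, 67, 70, 69, 69, 70, 70, 70, 72, 72, 70, 72, 73, 73, 69, 71, 99, 146, 168, 174, 175, 174, 169, 154, 120, 81, 70, 73, 74, 74, 73, 73, 75, 75, 74, 74, 76, 75, 75, 75, 75, 69, 93, 221, 255]
255 [68, 69, 69, 70, 71, 70, 71, 70, 71, 72, 71, 71, 72, 74, 72, 72, 71, 104, 136, 143, 142, 136, 103, 72, 71, 74, 76, 74, 73, 74, 75, 75, 76, 77, 77, 77, 77, 78, 78, 78, 73, 65, 140, 165, 161]
[0.49084538 0.50536686 0.5164395 ] 0.54855484
```

View pics/wc.png

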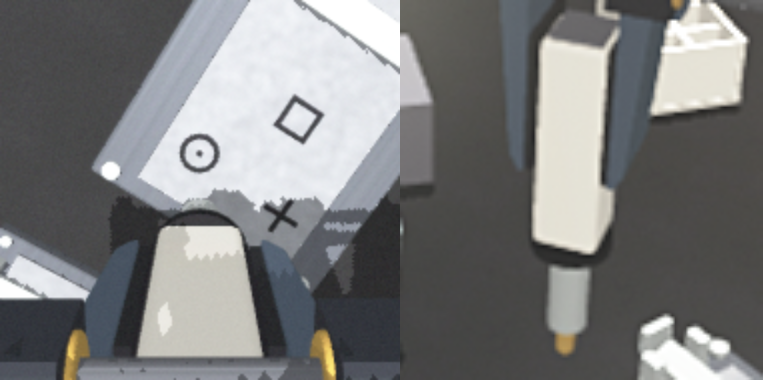

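The left half of the picture shows the ring at crop (200,153), clear and lit. The right half shows the probe upright in the jaws, with its axis matching the tool axis within 1 px. The ring is at about (0.463, -0.193), so I descend to just above it.

```bash
python3 -m creep '[[0.1,0.15,-2,0,2],[0,0,-3,0,2],[0,0,-2,0,2],[0,0,-1,0,2],[0,0,0,0,2],[0,0,0,0,2],[0,0,0,0,2]]' && python3 -m creep '[[0,0,-0.4,0,2],[0,0,-0.3,0,2],[0,0,0,0,2],[0,0,0,0,2]]'
```

```text
time: 12.5
eef_pos: [0.4642, -0.1925, 0.156]
eef_rot: [0.0, 0.941, 0.339, 0.0]
force: [0.2, -0.1, -1.2]
finger_gap: 0.286
grasp_force: 25.0
time: 13.0
eef_pos: [0.4639, -0.1923, 0.1482]
eef_rot: [-0.0, 0.941, 0.339, -0.0]
force: [0.1, -0.2, -1.8]
finger_gap: 0.285
grasp_force: 25.0
```

```bash
python3 -m creep '[[0,0,-0.3,0,2],[0,0,0,0,2],[0,0,0,0,2]]'
```

```text
time: 13.38
eef_pos: [0.4638, -0.1923, 0.1452]
eef_rot: [0.0, 0.941, 0.339, -0.0]
force: [-0.4, -0.7, -0.7]
finger_gap: 0.287
grasp_force: 25.0
```

```bash
python3 -m creep '[[0,0,-0.3,0,2],[0,0,0,0,2],[0,0,0,0,2]]'; python3 -m creep '[[0,0,-0.3,0,2],[0,0,0,0,2],[0,0,0,0,2]]';  python3 - <<'E'
from h import *
im,d=ctrl.capture("side"); F=[]
for i in range(10): F.append(ctrl.sense()["force"][2]); ctrl.capture("side")
print(np.mean(F),np.std(F)); s=ctrl.sense(); print(s["eef_pos"])
cv2.imwrite("pics/s3c.png",cv2.resize(im[240:330,290:400,::-1],None,fx=6,fy=6,interpolation=cv2.INTER_CUBIC))
E
```

```text
time: 13.75
eef_pos: [0.4638, -0.1923, 0.1422]
eef_rot: [-0.0, 0.941, 0.339, -0.0]
force: [-0.5, 0.4, -1.1]
finger_gap: 0.283
grasp_force: 25.0
time: 14.12
eef_pos: [0.4638, -0.1923, 0.1392]
eef_rot: [-0.0, 0.941, 0.339, -0.0]
force: [1.0, 0.5, -2.3]
finger_gap: 0.281
grasp_force: 25.0
-1.7075966207469553 0.43218251294948423
[ 0.46382532 -0.19228519  0.13922958]
```

View pics/s3c.png

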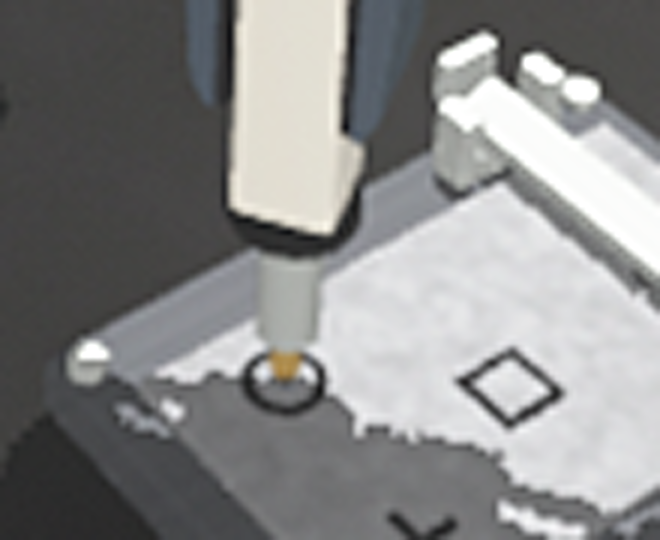

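The crop shows the brass tip at (287,375), inside the ring centred at (285,382) and still just above the panel; the mean force of -1.7 N is the probe's weight. I continue down to contact.

```bash
python3 -m creep '[[0,0,-0.3,0,2],[0,0,-0.3,0,2],[0,0,0,0,2],[0,0,0,0,2],[0,0,0,0,2]]';  python3 - <<'E'
from h import *
F=[]
for i in range(12): F.append(ctrl.sense()["force"]); ctrl.capture("side")
print(np.mean(F,0),ctrl.sense()["eef_pos"])
E
```

```text
time: 15.3
eef_pos: [0.4639, -0.1923, 0.1333]
eef_rot: [-0.0, 0.941, 0.339, 0.0]
force: [0.0, -0.3, -0.2]
finger_gap: 0.286
grasp_force: 25.0
[ 0.11720531 -0.34345824 -0.1398586 ] [ 0.46386433 -0.19228366  0.1332455 ]
```

```bash
python3 -m creep '[[0,0,-0.2,0,2],[0,0,0,0,2],[0,0,0,0,2],[0,0,0,0,2],[0,0,0,0,2],[0,0,0,0,2],[0,0,0,0,2],[0,0,0,0,2],[0,0,0,0,2],[0,0,0,0,2]]';  python3 - <<'E'
from h import *
F=[];
for i in range(12): F.append(ctrl.sense()["force"]); im,d=ctrl.capture("side")
print(np.mean(F,0),ctrl.sense()["eef_pos"])
cv2.imwrite("pics/s4c.png",cv2.resize(im[240:330,290:400,::-1],None,fx=6,fy=6,interpolation=cv2.INTER_CUBIC))
E
```

```text
time: 17.15
eef_pos: [0.4639, -0.1923, 0.1313]
eef_rot: [0.0, 0.941, 0.339, 0.0]
force: [1.0, 0.8, 0.3]
finger_gap: 0.282
grasp_force: 25.0
[ 0.21993162 -0.19135452  0.38705508] [ 0.4638415  -0.19229971  0.13121972]
```

View pics/s4c.png

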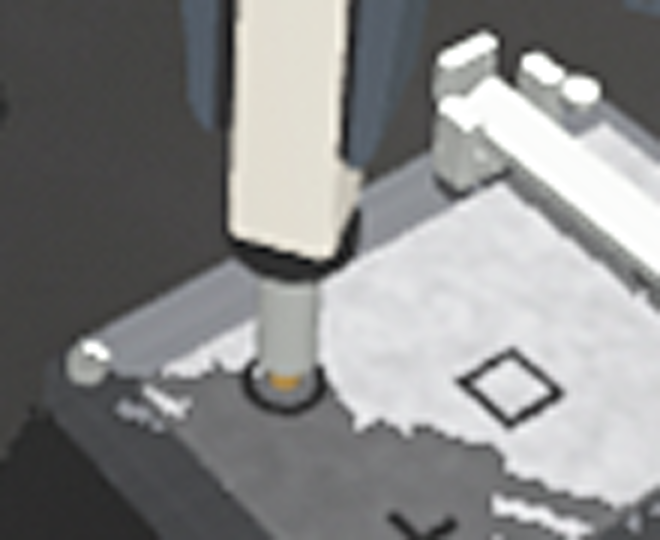

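The tip sits at (285,382), the centre of the ring, and is partly pushed in with about 2.1 N. The probe is upright and the bar is home. It has held for more than 1 s, so I hand in.

```bash
python3 -c "
from workcell import ctrl
print(ctrl.close_job())"
```

```text
the job is handed in; nothing more can be done
None
```

I handed the job in with the bar home in its catch and the probe held upright on the ring at about 2 N, its tip pushed in about 4 mm; the jar, beaker and tip box were not touched, and the system returned no verdict.

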